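Clear an isolator base and hold its cover over it

TASK

Clear the two trunking offcuts off the top of the grey isolator base and into the green scrap bin, then pick up the isolator cover by its handle, carry it over the bin and the parts tray without bumping them, and hold it hovering about 15 mm above the base, level and squarely lined up with it (either way round) and not touching it, so that I can connect the earth lead underneath. Finish while still holding it there: do not set it down or let go, and leave the other things on the bench where they are.

Things in the scene. Friction and masses are not known exactly. Their poses are not given: they have to be found in the camera images.
- base: Base of a rotary isolator enclosure: grey plastic block 150 x 120 x 40 mm with a black flush deck and brass screws on its flat top, black cable glands (26 mm thick) sticking out 20 mm from its two short sides at 20 mm height. Fixed to the bench. Origin: centre of its underside, on the bench; x along its 150 mm length, y along its 120 mm width, z up.
- deck (a point): Centre of the flat top of the isolator base, 40 mm above the bench; axes as base.
- cover: The isolator's cover, loose, lying flat on the bench: grey plastic plate 150 x 120 mm, 14 mm thick, 0.2 to 0.4 kg, with a low black disc (68 mm across, 4 mm high) and on it a black bar handle, 60 mm long along the cover's x, 20 mm wide along its y, its top 52 mm above the cover's underside. Origin: centre of the underside; x along the 150 mm length, z up. The mass centre lies under the handle.
- cover_handle (a point): Where to grip the handle: on the cover's centre line, 42 mm above its underside and 10 mm below the handle's top; the free height of the bar below this point is 24 mm. Axes as cover; pinch across y (20 mm).
- offcut_a_mid (a point): Centre of one offcut of white plastic trunking, a hollow rectangular tube 40 mm long (its x), 25 mm wide (its y), 20 mm high, 25 g, at the start lying flat on top of the isolator base. Pinch across y.
- offcut_b_mid (a point): Centre of the other offcut, same size and axes as the first, also on top of the base.
- offcut_a: The first offcut; origin: centre of its underside, 10 mm below its centre.
- offcut_b: The second offcut; origin: centre of its underside, 10 mm below its centre.
- bin: Green open-topped scrap bin, 150 (x) x 130 (y) x 70 mm high, walls and floor 4 mm, fixed. Origin: centre of its underside. It stands between the base and the cover, beside the parts tray, nearer to or farther from the robot than the tray.
- tray: White parts tray, 150 (x) x 130 (y) x 55 mm high with four compartments, fixed. Origin: centre of its underside. Wire connectors and nuts in it do not stick out.
- spool: Solder spool, 50 mm across, 75 mm high, standing loose in a compartment of the tray: its top is 79 mm above the bench. Leave alone. Origin: centre of its underside.
- tape: Roll of black tape, 90 mm across, 24 mm high, lying flat on the bench. Leave alone. Origin: centre of its underside.
- jar: Small jar, 56 mm across, 70 mm high, on the far side. Leave alone. Origin: centre of its underside.
- driver: Screwdriver lying on the bench. Leave alone. Origin: on its axis, underside.
- meter: Yellow multimeter lying flat, 75 x 150 x 32 mm, far side. Leave alone. Origin: centre of its underside.
- flux: Small white bottle, 44 mm across, 75 mm high, far side. Leave alone. Origin: centre of its underside.
- cup: Steel cup, 72 mm across, 70 mm high, to the left. Leave alone. Origin: centre of its underside.

How it is judged:
On the way:
1. both offcuts lie in the scrap bin, let go (x of offcut_a_mid in the frame of bin between -0.071 and 0.071 m and y of offcut_a_mid in the frame of bin between -0.061 and 0.061 m and z of offcut_a_mid in the frame of bin between 0 and 0.06 m and x of offcut_b_mid in the frame of bin between -0.071 and 0.071 m and y of offcut_b_mid in the frame of bin between -0.061 and 0.061 m and z of offcut_b_mid in the frame of bin between 0 and 0.06 m and contact force between the fingers and offcut_a below 0.2 N and contact force between the fingers and offcut_b below 0.2 N), for 0.2 s.
At the end, for the whole second after the job is handed in: Both offcuts are in the bin; the gripper holds the cover still, underside 7 to 25 mm above the base, centre within 8 mm of the base's seen from above, long sides within 5 degrees (either way round), tilt under 4 degrees, touching neither base, offcuts, bin nor tray (all of step 1 and horizontal distance between cover and deck below 0.008 m and z of cover in the frame of deck between 0.007 and 0.025 m and angle between the x axis of cover and the x axis of base, either way round below 0.09 rad and angle between cover's own z axis and vertical below 0.07 rad and contact force between cover and base below 0.1 N and contact force between cover and the fingers above 1 N and linear speed of cover below 0.02 m/s and contact force between cover and offcut_a below 0.1 N and contact force between cover and offcut_b below 0.1 N and contact force between cover and bin below 0.1 N and contact force between cover and tray below 0.1 N); the arm keeps its last pose, push and grip.
It fails at once if the cover bumps the bin or the tray (over 3 N) (contact force between cover and bin above 3 N or contact force between cover and tray above 3 N).
It fails at once if another thing on the bench is displaced by more than 20 mm (distance of any of spool, tape, jar, driver, meter, flux, cup from where it was at the start of the episode above 0.02 m).
It also fails if it takes over 72 s, if anything falls off the work surface, if the arm or the gripper's body presses on something with over 40 N, if the wrist force passes 120 N, or if a joint passes its speed limit or range.

ROBOT

A 6-joint arm with a two-finger parallel gripper is mounted at the origin on the work surface. World frame = base frame: x ahead of the robot, y to its left, z up, the work surface at z = 0. Lengths are in m, angles in rad, forces in N, time in s.
With the tool pointing down it reaches from about 0.275 to 0.825 m from the base axis. Payload 4.9 kg.
Tool frame: the origin (TCP) lies midway between the tips of the shut fingers; the grasp point (between the pads) lies 19 mm behind it (grip_point_offset is the distance from the TCP to the grasp point, in m); z points along the fingers, y is the line along which they close (so a half turn about z gives the same grasp; the last joint's range is limited). The gripper opens to 85 mm and grips with 20 to 120 N. Pads are 22 mm wide; open, the fingers measure 114 mm over their backs; the gripper's body (76 mm by 85 mm) begins 54 mm behind the grasp point. The pads swing forward as they close: fully open they stand 13 mm farther back than shut.
Start: joints at [-1.37, 0.326, -0.193, 1.052, 0, 1.437], TCP at [0.181, -0.519, 0.231] pointing down, gripper open.
Joint ranges: [-2.65, 2.65], [-0.97, 1.79], [-1.3, 1.35], [-1.93, 2.1], [-1.47, 1.37], [-3.14, 3.14]. Speed limits (rad/s): [2.57, 2.57, 3.14, 3.14, 3.14, 3.14].

INTERFACE

Orientations are given as a rotation vector (axis times angle).
In Python, from cell import * gives the robot as it stands. Calls block until the motion is done:
- movep(position, orientation): joint-space move of the TCP to a pose.
- move_l(position, velocity=0.15, rot=None, until_force=None): straight line of the TCP; rot=None keeps the orientation; velocity is the mean speed in m/s. With until_force (N) it stops when the force on the tool has changed by that much, and returns True; else False.
- set_joints(angles): joint-space move.
- let_go() and grab(newtons=None): open the fingers fully, or close them until they stop; newtons is the grip in N (None keeps the last).
- sleep(seconds).
- ik(position, orientation): joint angles nearest the present ones, or None.
- get_state(): the state.
- grab_frame(name): name is "scene" or "top"; returns a dict with "img" (420x560x3 uint8, red, green, blue), "fx", "fy", "cx", "cy" (pixels), "cam_to_world" (4x4, takes a point from camera to world coordinates). Camera axes: x right, y down, z forward; pixel columns grow to the right and rows downward; lengths in m; the calibration is good to about 2 mm. A picture is of the moment at which its call begins. There is no depth.
A pose or a line that the arm cannot do raises MotionError and nothing moves.
- sign_off(): hands the job in; it is judged then, once.
Trained networks look in the newest picture that a camera, given by its name, has taken for a name from the list of things; names that differ only in an ending like _2 or _b are one class to them, and where a whole thing is asked for, a point or a joint stands for the part that bears it (a point fixed in the world has none). Each returns a list of dicts, best first, with "score" (0 to 1); they miss things now and then, are a little off and sometimes report something else, mostly with a low value. They report only what shows in the picture. A call takes as long as a camera call.
- spot_in(camera, name): "centre" ([column, row] in pixels, amid what is visible of it).
- silhouettes(camera, name): "mask" (420x560 bool, what is visible of it) and "centre" ([column, row] in pixels, amid what is visible of it).
- tip_of(camera, name): "centre" ([column, row] in pixels: a listed point, or the origin of a listed thing).
The state is a dict: "clock": time; "q": joint angles; "joint_velocities": joint speeds; "tau": joint torques, N m; "position": TCP position; "eef_rot": TCP orientation; "contact_force": force on the tool from outside, world axes, zero at the start; "wrist_torque": the same for the moment, N m; "finger_gap": opening from 0.0 (shut) to 1.0 (fully open); "grasp_force": force on a finger pad.
Only numpy, scipy, OpenCV 4.12 (cv2) and the standard library are available. Lean on these libraries where they do the work, as an engineer would, in place of code of your own. Each camera call takes 0.05 s, during which the arm holds its last target. There are 200 camera calls.

## Working session

There is one attempt and no reset: what is moved stays moved. The work goes in short steps, each a Python script; the robot and the scene stay as the last script left them, time stands still between calls to the robot, and variables do not carry over. Pictures are saved under pics/ and viewed, at most 10 in all, crops included, and the job is handed in when it is done.

```bash
mkdir -p pics; cat > h.py <<'E'
from cell import *
import numpy as np, cv2
from scipy.spatial.transform import Rotation as R
def px2w(f,p,z):
    T=np.array(f["cam_to_world"]); d=T[:3,:3]@np.array([(p[0]-f["cx"])/f["fx"],(p[1]-f["cy"])/f["fy"],1.])
    return T[:3,3]+d*(z-T[2,3])/d[2]
def w2px(f,P):
    T=np.array(f["cam_to_world"]); c=T[:3,:3].T@(np.array(P)-T[:3,3])
    return np.array([f["fx"]*c[0]/c[2]+f["cx"],f["fy"]*c[1]/c[2]+f["cy"]])
def save(f,n): cv2.imwrite("pics/"+n,cv2.cvtColor(np.asarray(f["img"]),cv2.COLOR_RGB2BGR))
def down(yaw): # tool down, tool y axis (closing) at angle yaw in world
    y=np.array([np.cos(yaw),np.sin(yaw),0]); z=np.array([0,0,-1.]); x=np.cross(y,z)
    return R.from_matrix(np.c_[x,y,z]).as_rotvec()
E
python3 - <<'E'
from h import *
s=get_state(); print(s["clock"],s["q"],s["eef_rot"],s["position"])
for c in("top","scene"):
    f=grab_frame(c); save(f,c+"0.png"); print(c,np.round(f["cam_to_world"],3).tolist(),f["fx"])
    for n,z in(("base",0),("deck",.04),("cover",0),("cover_handle",.042),("offcut_a_mid",.05),("bin",0),("tray",0),("spool",0)):
        for d in tip_of(c,n)[:3]: print(c,n,round(d["score"],2),np.round(d["centre"]),np.round(px2w(f,d["centre"],z),4))
E
```

```text
0.0 [-1.37019035e+00  3.26958004e-01 -1.93596557e-01  1.05203111e+00
  5.92587988e-07  1.43663483e+00] [-3.09592243e+00 -5.23101525e-01  9.23772593e-05] [ 0.18061207 -0.51886101  0.23048936]
top [[-0.029, -0.987, 0.158, 0.43], [-0.999, 0.033, 0.022, -0.008], [-0.027, -0.157, -0.987, 1.183], [0.0, 0.0, 0.0, 1.0]] 456.617910629667
top base 0.58 [204. 266.] [0.4784 0.235  0.    ]
top base 0.48 [282. 285.] [0.4232 0.0323 0.    ]
top deck 0.8 [205. 261.] [0.4898 0.2227 0.04  ]
top deck 0.34 [296. 144.] [ 0.7824 -0.014   0.04  ]
top cover 0.97 [394. 228.] [ 0.5598 -0.2611  0.    ]
top cover 0.46 [203. 247.] [0.5283 0.2352 0.    ]
top cover_handle 0.61 [398. 226.] [ 0.5622 -0.2619  0.042 ]
top cover_handle 0.29 [205. 265.] [0.4783 0.2228 0.042 ]
top cover_handle 0.24 [196. 285.] [0.43   0.2456 0.042 ]
top offcut_a_mid 0.59 [196. 286.] [0.429  0.2445 0.05  ]
top bin 0.84 [289. 201.] [0.6404 0.0088 0.    ]
top bin 0.42 [394. 229.] [ 0.5588 -0.2608  0.    ]
top tray 0.72 [124. 233.] [0.5715 0.4456 0.    ]
top tray 0.7 [300. 274.] [ 0.4495 -0.0138  0.    ]
top spool 0.58 [289. 289.] [0.4139 0.0147 0.    ]
top spool 0.56 [199. 246.] [0.5318 0.247  0.    ]
scene [[-0.833, 0.323, -0.45, 1.136], [0.554, 0.488, -0.675, 0.827], [0.002, -0.811, -0.585, 0.785], [0.0, 0.0, 0.0, 1.0]] 491.4838038245086
scene base 0.67 [368. 263.] [0.4779 0.2278 0.    ]
scene deck 0.96 [372. 253.] [0.4838 0.238  0.04  ]
scene deck 0.42 [392. 246.] [0.4268 0.2441 0.04  ]
scene cover 0.69 [238. 183.] [ 0.5632 -0.2419  0.    ]
scene cover 0.42 [203. 150.] [ 0.5582 -0.4755  0.    ]
scene cover_handle 0.6 [236. 167.] [ 0.5544 -0.2616  0.042 ]
scene offcut_a_mid 0.51 [388. 242.] [0.4349 0.239  0.05  ]
scene bin 0.79 [259. 238.] [ 0.6458  0.0094 -0.    ]
scene bin 0.52 [333. 211.] [0.4177 0.0218 0.    ]
scene tray 0.67 [317. 213.] [0.4598 0.0038 0.    ]
scene spool 0.51 [367. 262.] [0.4777 0.2238 0.    ]
scene spool 0.46 [333. 209.] [0.4107 0.0127 0.    ]
```

View pics/top0.png

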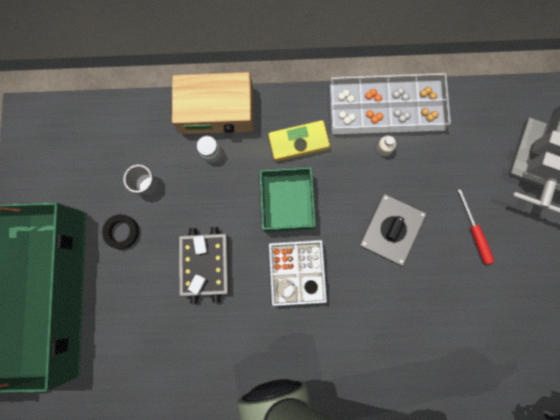

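View pics/scene0.png

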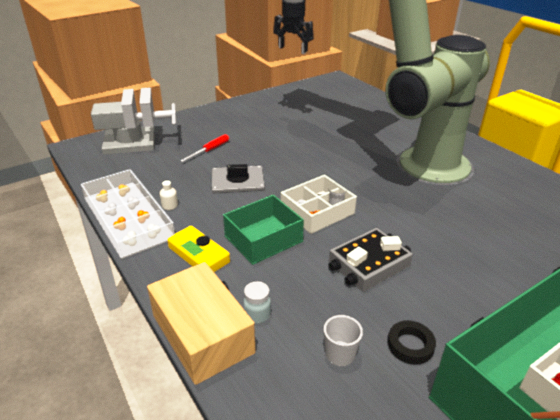

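```bash
python3 - <<'E'
from h import *
def rect(m):
    m=m.astype(np.uint8); k=max(cv2.findContours(m,0,1)[0],key=cv2.contourArea); return cv2.minAreaRect(k)
for c in("top","scene"):
    f=grab_frame(c)
    for n,z in(("offcut_a",.06),("base",.04),("cover",.014)):
        for d in silhouettes(c,n)[:3]:
            m=d["mask"].astype(np.uint8); k=max(cv2.findContours(m,0,1)[0],key=cv2.contourArea)
            w=np.array([px2w(f,p[0],z)[:2] for p in k],np.float32)
            print(c,n,round(d["score"],2),np.round(d["centre"]),m.sum(),[np.round(v,3) for v in cv2.minAreaRect(w)])
E
```

```text
top offcut_a 0.66 [201. 246.] 196 [array([0.528, 0.232]), array([0.043, 0.029]), np.float64(9.593)]
top base 0.91 [203. 267.] 2884 [array([0.48 , 0.227]), array([0.187, 0.123]), np.float64(0.439)]
top cover 0.97 [391. 231.] 2825 [array([ 0.557, -0.254]), array([0.124, 0.155]), np.float64(62.438)]
scene offcut_a 0.71 [356. 253.] 275 [array([0.536, 0.243]), array([0.061, 0.036]), np.float64(17.26)]
scene offcut_a 0.52 [392. 243.] 245 [array([0.441, 0.251]), array([0.046, 0.048]), np.float64(62.806)]
scene base 0.62 [369. 260.] 2920 [array([0.496, 0.245]), array([0.201, 0.148]), np.float64(1.454)]
scene cover 0.96 [236. 180.] 1340 [array([ 0.559, -0.25 ]), array([0.151, 0.148]), np.float64(62.552)]
scene cover 0.53 [196. 247.] 1699 [array([ 0.799, -0.024]), array([0.097, 0.183]), np.float64(9.337)]
```

The top view shows the base at (203,265) with offcuts at (200,245) and (197,285). The bin is at (288,200), the tray at (298,273) with the spool inside, and the cover is at (394,229), rotated about 28°. The scene view agrees. Next I'll refine with a crop and colour segmentation.

```bash
python3 - <<'E'
from h import *
f=grab_frame("top"); im=np.asarray(f["img"])
def rw(m,z,o):
    out=[]
    for k in cv2.findContours(m.astype(np.uint8),0,1)[0]:
        if cv2.contourArea(k)<80: continue
        w=np.array([px2w(f,(p[0]+o),z)[:2] for p in k],np.float32)
        c,s,a=cv2.minAreaRect(w); out.append((np.round(c,4),np.round(s,3),round(a,1),np.round(px2w(f,np.array(cv2.minAreaRect(k)[0])+o,z),3)[:2]))
    return out
o=np.array([168,225]); c=im[225:310,168:240]
print("white",*rw(c.min(2)>185,.06,o),sep="\n")
o2=np.array([355,185]); c2=im[185:272,355:435]
print("cover",*rw(c2.min(2)>100,.014,o2),sep="\n")
big=lambda a:cv2.resize(a,(a.shape[1]*5,a.shape[0]*5),interpolation=cv2.INTER_CUBIC)
A,B=big(c),big(c2); h=max(len(A),len(B)); P=lambda a:np.pad(a,((0,h-len(a)),(0,0),(0,0)))
cv2.imwrite("pics/crop1.png",np.hstack([P(A),P(B)])[:,:,::-1])
E
```

```text
white
(array([0.4328, 0.2416]), array([0.025, 0.043]), 58.3, array([0.433, 0.242]))
(array([0.5303, 0.2333]), array([0.043, 0.025]), 9.5, array([0.53 , 0.233]))
cover
(array([ 0.5582, -0.2554]), array([0.121, 0.151]), 62.2, array([ 0.557, -0.255]))
```

View pics/crop1.png

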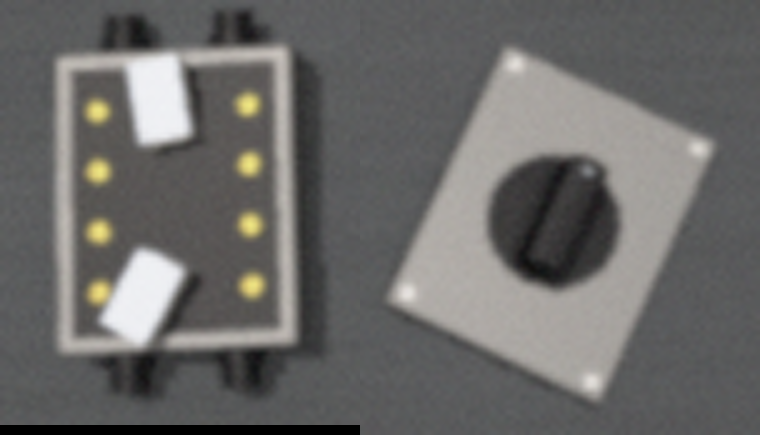

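```bash
python3 - <<'E'
from h import *
f=grab_frame("top"); im=np.asarray(f["img"])
C=[px2w(f,(np.array(p)+.5)/5-.5+[168,225],.04)[:2] for p in((57,58),(292,48),(297,342),(60,352))]
C=np.array(C); print("base",C.round(4).tolist(),C.mean(0).round(4),[round(np.linalg.norm(C[i]-C[i-1]),3) for i in range(4)],
 [np.degrees(np.arctan2(*(C[i]-C[j])[::-1])).round(2) for i,j in((0,3),(1,2))])
g=cv2.cvtColor(im,cv2.COLOR_RGB2HSV)[155:245,245:330]; m=((abs(g[...,0].astype(int)-70)<20)&(g[...,1]>120)).astype(np.uint8)
k=max(cv2.findContours(m,0,1)[0],key=cv2.contourArea)
print("bin",[np.round(v,3) for v in cv2.minAreaRect(np.array([px2w(f,p[0]+[245,155],.07)[:2] for p in k],np.float32))])
for n,p,y in(("A",(.530,.233,.043),99.5),("B",(.4328,.2416,.043),58.3),("binA",(.64,.03,.06),0),("binB",(.64,-.03,.06),0),("cov",(.558,-.255,.023),62.2),("fin",(.48,.226,.08),91)):
    for t in(-180,0,180):
        q=ik(p,down(np.radians(y+t))); print(n,y+t,None if q is None else np.round(q,2))
E
```

```text
base [[0.5535, 0.2889], [0.5547, 0.1697], [0.4087, 0.1685], [0.4072, 0.2863]] [0.481  0.2283] [np.float64(0.146), np.float64(0.119), np.float64(0.146), np.float64(0.118)] [np.float64(1.02), np.float64(0.47)]
bin [array([0.697, 0.003]), array([0., 0.]), np.float64(0.0)]
A -80.5 [ 0.29  0.57 -0.35  0.66  0.   -3.02]
A 99.5 [ 0.29  0.57 -0.35  0.66  0.    0.12]
A 279.5 [ 0.29  0.57 -0.35  0.66  0.   -3.02]
B -121.7 [ 0.36  0.45 -0.57  0.55  0.   -2.23]
B 58.3 [ 0.36  0.45 -0.57  0.55  0.    0.91]
B 238.3 [ 0.36  0.45 -0.57  0.55 -0.   -2.23]
binA -180 [-0.07  0.64 -0.15  0.78  0.   -1.64]
binA 0 [-0.07  0.64 -0.15  0.78  0.    1.5 ]
binA 180 [-0.07  0.64 -0.15  0.78  0.   -1.64]
binB -180 [-0.16  0.64 -0.15  0.78  0.   -1.73]
binB 0 [-0.16  0.64 -0.15  0.78  0.    1.41]
binB 180 [-0.16  0.64 -0.15  0.78  0.   -1.73]
cov -117.8 [-0.55  0.64 -0.26  0.67 -0.    3.08]
cov 62.2 [-0.55  0.64 -0.26  0.67  0.   -0.06]
cov 242.2 [-0.55  0.64 -0.26  0.67 -0.    3.08]
fin -89 [ 0.3   0.44 -0.45  0.68  0.   -2.86]
fin 91 [ 0.3   0.44 -0.45  0.68  0.    0.28]
fin 271 [ 0.3   0.44 -0.45  0.68  0.   -2.86]
```

```bash
python3 - <<'E'
from h import *
rb=down(0.0)
for (x,y,yaw,by) in((.530,.233,99.5,.037),(.4328,.2416,58.3,-.019)):
    r=down(np.radians(yaw))
    movep([x,y,.16],r)
    move_l([x,y,.043],.12,until_force=8)
    grab(25); s=get_state(); print("grip",s["finger_gap"],s["grasp_force"],s["position"])
    move_l([x,y,.17],.2); print("held",get_state()["finger_gap"],get_state()["grasp_force"])
    movep([.64,by,.17],rb); move_l([.64,by,.062],.15,until_force=10); let_go(); move_l([.64,by,.18],.25)
    print(get_state()["clock"])
movep([.558,-.2554,.18],down(np.radians(62.2)))
f=grab_frame("top"); save(f,"top1.png"); f=grab_frame("scene"); save(f,"scene1.png"); print(get_state()["clock"])
E
```

```text
grip 0.28435113340456664 25.683472752571106 [0.53027951 0.23311427 0.0433428 ]
held 0.2871255852439999 25.317817479372025
10.175
grip 0.28401064012905725 24.46776531636715 [0.43297993 0.24169299 0.04335232]
held 0.28808625471983357 24.203752353787422
17.15
18.5833
```

View pics/top1.png

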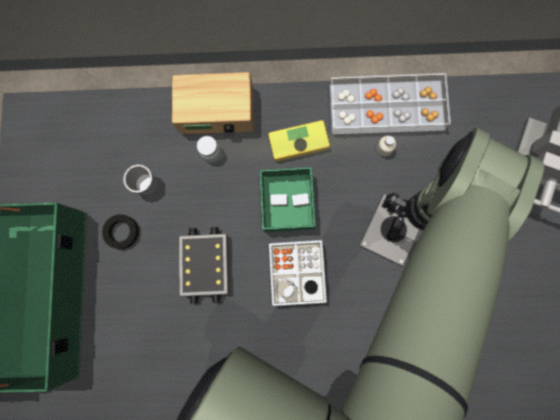

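Both offcuts lie in the bin at (278,200) and (300,200), and the base is clear at (203,265). I'll grip and lift the cover, and re-measure the base from this picture.

```bash
python3 - <<'E'
from h import *
f=grab_frame("top"); im=np.asarray(f["img"])
o=np.array([168,225]); m=(im[225:310,168:240].min(2)>110).astype(np.uint8)
k=max(cv2.findContours(m,0,1)[0],key=cv2.contourArea)
print("base",[np.round(v,4) for v in cv2.minAreaRect(np.array([px2w(f,p[0]+o,.04)[:2] for p in k],np.float32))])
x,y=.558,-.2554
move_l([x,y,.024],.1,until_force=10); grab(60); s=get_state(); print(s["position"],s["finger_gap"],s["grasp_force"])
move_l([x,y,.19],.15); s=get_state(); print(s["finger_gap"],s["grasp_force"],s["contact_force"],s["wrist_torque"],s["clock"])
f=grab_frame("scene"); save(f,"scene2.png")
E
```

```text
base [array([0.4822, 0.2292]), array([0.1507, 0.1184]), np.float64(0.4392)]
[ 0.55829648 -0.25532458  0.02429149] 0.2201335495791141 60.04373788833618
0.22457325340741469 59.130876660346985 [-0.56236053 -0.31226556 -3.24936399] [ 0.02450542 -0.03059035  0.03406605] 22.2167
```

View pics/scene2.png

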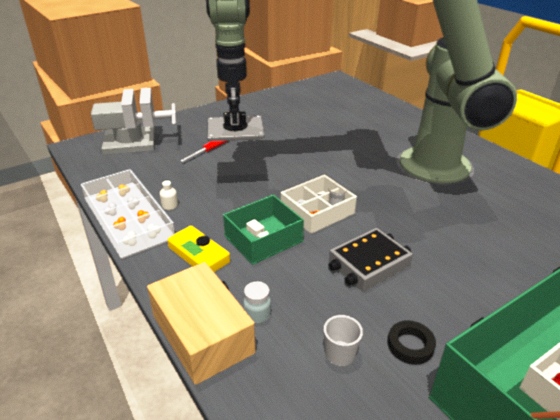

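The cover is held level at (235,127) and the path is clear. Now I'll carry it over, stop above the base and check the alignment.

```bash
python3 - <<'E'
from h import *
r=down(np.radians(90.5))
move_l([.54,-.02,.19],.15,rot=down(np.radians(76)))
move_l([.482,.229,.19],.15,rot=r)
move_l([.482,.229,.10],.1); sleep(.3)
s=get_state(); print(s["position"],s["finger_gap"],s["clock"])
f=grab_frame("top"); im=np.asarray(f["img"]); save(f,"top3.png")
for d in silhouettes("top","cover")[:2]:
    k=max(cv2.findContours(d["mask"].astype(np.uint8),0,1)[0],key=cv2.contourArea)
    print("cover",d["score"],[np.round(v,4) for v in cv2.minAreaRect(np.array([px2w(f,p[0],s["position"][2]-.024+.014)[:2] for p in k],np.float32))])
g=grab_frame("scene"); save(g,"s3.png")
A=cv2.resize(im[215:315,150:250],(400,400),interpolation=2); B=cv2.resize(np.asarray(g["img"])[190:290,320:420],(400,400),interpolation=2)
cv2.imwrite("pics/crop3.png",np.hstack([A,B])[:,:,::-1])
E
```

```text
[0.48228945 0.22910125 0.10041395] 0.22551620724151358 27.2
cover 0.55 [array([0.4816, 0.2267]), array([0.119 , 0.1495]), np.float64(89.5413)]
```

View pics/crop3.png

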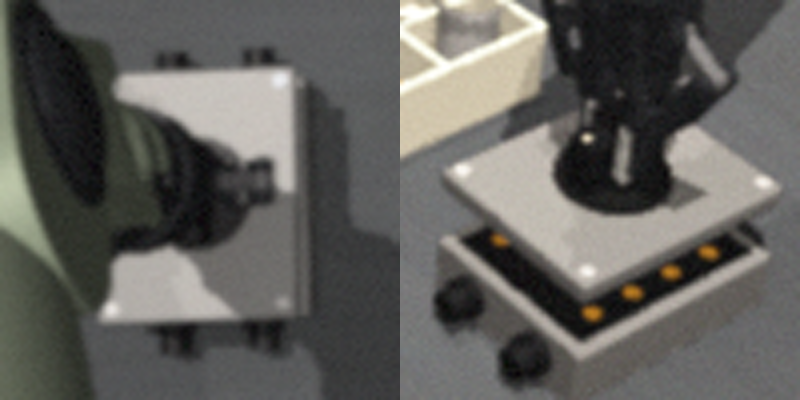

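The crop shows the cover level and square over the base. Its measured centre is (0.4816, 0.2267), about 2.5 mm from the base centre, and it is about 1° off in yaw, so both are within tolerance. Next I'll lower it to the hover height and hand in.

```bash
python3 - <<'E'
from h import *
move_l([.482,.2295,.0795],.05,rot=down(np.radians(90.9)),until_force=8); sleep(.6)
s=get_state(); print(s["position"],s["finger_gap"],s["grasp_force"],s["contact_force"],s["clock"])
g=grab_frame("scene"); save(g,"s4.png")
cv2.imwrite("pics/crop4.png",cv2.resize(np.asarray(g["img"])[180:300,310:430],(600,600),interpolation=2)[:,:,::-1])
E
```

```text
[0.48205339 0.22951912 0.07957736] 0.2271798735277029 59.11668241024017 [ 0.76283388  0.62272401 -3.60284276] 28.5083
```

View pics/crop4.png

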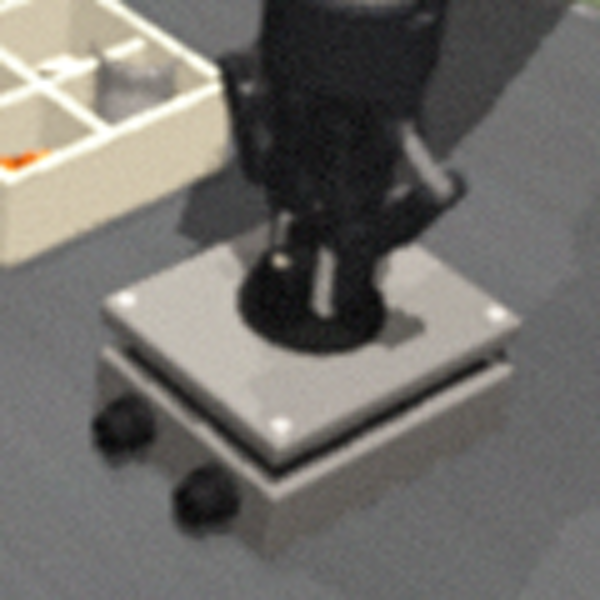

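The cover hovers level and square, with an even gap of about 15 mm all round. The wrist force is only the cover's weight, so it isn't touching the base.

```bash
python3 -c "
from cell import *
print(sign_off())"
```

```text
the job is handed in; nothing more can be done
None
```

I've handed the job in: both offcuts are in the scrap bin, and the gripper is holding the cover level and square about 15 mm above the base without touching it; the handover call returned no verdict.

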